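# Strip a resin printer's build head for cleaning

## Task

Take the resin printer's loosened build head apart from the top down, one part after another, and lay each part out for cleaning: the round knob upright in the round steel dish, the bracket flat in the long grey tray, the black block upright in the middle of the square rubber mat and square to its edges, and the aluminium platform flat in the steel drip tray. Set every part down rather than dropping it, and leave the beaker and the resin bottle standing where they are.

Things in the scene. Friction and masses are not known exactly. Their poses are not given: they have to be found in the camera images.
- knob: Round black knurled clamp knob, 40 mm across, 28 mm tall, 14 mm bore lined with brass at the top, 60 g. Topmost part of the build head, already unscrewed: it sits loose on the bracket's hub, the bracket's 10 mm stud in its bore, and lifts straight off (14 mm). Origin: centre of its underside; z up.
- bracket: Dark steel bracket, second from top, loose on the block, crosswise to the platform. Plate 110 (x) x 36 (y) x 8 mm; aluminium hub 32 x 32 mm in its middle, 8 to 32 mm above the underside (grip it across y), stud on it to 46 mm. An arm with a screw, 43 mm high, reaches 85 mm along +x; nothing hangs below the plate. 240 g. Origin: centre of the plate's underside, below the hub; z up.
- block: Black carrier block, third from top, 60 x 60 x 60 mm, 420 g. An 8 mm deep recess in its underside caps the platform's boss with 3 mm play all round: lift it straight up. Origin: centre of its underside; x and y square to its sides, z up.
- platform: Aluminium build platform, lowest part: plate 130 (x) x 80 (y) mm, rising like a low pyramid from 7 mm at the edge to 18 mm at the foot of a central boss 44 (x) x 38 (y) mm, which stands 18 to 42 mm above the underside (grip it across y). 500 g. Lies loose on a low service stand, underside 20 mm above the table. Origin: centre of its flat underside; z up.
- dish: Place of the knob: round shallow steel dish fixed to the table, 116 mm across, floor 3 mm thick and 104 mm across, rim 12 mm above the table. Origin: centre of its underside, on the table.
- long_tray: Place of the bracket: long grey plastic tray fixed to the table, 216 (x) x 106 (y) mm outside, 210 x 100 mm inside, floor 3 mm thick, rim 13 mm above the table. Origin: centre of its underside, on the table; x along its length.
- mat: Place of the block: square dark rubber mat with a fine grid, fixed to the table, 120 x 120 x 4 mm. Origin: centre of its underside, on the table; x and y along its sides.
- drip_tray: Place of the platform: oblong steel drip tray with rows of drain holes, fixed to the table, 190 (x) x 140 (y) mm outside, 184 x 134 mm inside, floor 3 mm thick, rim 14 mm above the table, a small wire handle at either end. Origin: centre of its underside, on the table; x along its length.
- beaker: Bystander: open glass beaker, 66 mm across, 85 mm tall, on the table. Origin: centre of its underside.
- resin_bottle: Bystander: black resin bottle with a paper label and a black cap, 68 mm across, 150 mm tall, at one side of the work area. Origin: centre of its underside.
There are look-alikes about, which are no part of the job. There is more than one size of the platform; the job needs the smaller.

How it is judged:
On the way, in this order (a step that is already met when the one before it is completed fails the run):
1. the knob stands in the round steel dish, let go (z of knob in the frame of dish between 0 and 0.0085 m and angle between knob's own z axis and vertical below 0.1 rad and linear speed of knob below 0.02 m/s and contact force between the fingers and knob below 0.1 N and horizontal distance between knob and dish below 0.037 m), for 0.2 s.
2. then the bracket lies flat in the long grey tray, let go (z of bracket in the frame of long_tray between 0 and 0.0085 m and angle between bracket's own z axis and vertical below 0.1 rad and linear speed of bracket below 0.02 m/s and contact force between the fingers and bracket below 0.1 N and x of bracket in the frame of long_tray between -0.054 and 0.054 m and y of bracket in the frame of long_tray between -0.035 and 0.035 m), for 0.2 s.
3. then the black block stands squarely on the rubber mat, let go (z of block in the frame of mat between 0 and 0.0085 m and angle between block's own z axis and vertical below 0.1 rad and linear speed of block below 0.02 m/s and contact force between the fingers and block below 0.1 N and x of block in the frame of mat between -0.02 and 0.02 m and y of block in the frame of mat between -0.02 and 0.02 m and (angle between the x axis of block and the x axis of mat, either way round below 0.22 rad or angle between the x axis of block and the y axis of mat, either way round below 0.22 rad)), for 0.2 s.
4. then the platform lies flat in the steel drip tray, let go (z of platform in the frame of drip_tray between 0 and 0.0085 m and angle between platform's own z axis and vertical below 0.1 rad and linear speed of platform below 0.02 m/s and contact force between the fingers and platform below 0.1 N and x of platform in the frame of drip_tray between -0.032 and 0.032 m and y of platform in the frame of drip_tray between -0.032 and 0.032 m), for 0.2 s.
At the end, for the whole second after the job is handed in: All four let go, at rest, upright (0.1 rad), on the floor of their own place (height within 8 mm): knob within 37 mm of the dish's centre, bracket within 54 x 35 mm of the long tray's, block within 20 mm of the mat's and square to 0.22 rad, platform within 32 mm of the drip tray's (all of step 1 and all of step 2 and all of step 3 and all of step 4); the robot touches nothing.
It fails at once if a part is let go more than 15 mm above the floor of its place (dropped) ((horizontal distance between knob and dish below 0.06 m and z of knob in the frame of dish above 0.019 m and contact force between the fingers and knob below 0.02 N) or (horizontal distance between bracket and long_tray below 0.06 m and z of bracket in the frame of long_tray above 0.019 m and contact force between the fingers and bracket below 0.02 N) or (horizontal distance between block and mat below 0.06 m and z of block in the frame of mat above 0.019 m and contact force between the fingers and block below 0.02 N) or (horizontal distance between platform and drip_tray below 0.06 m and z of platform in the frame of drip_tray above 0.019 m and contact force between the fingers and platform below 0.02 N)).
It fails at once if the beaker is shifted by more than 25 mm or knocked over (distance of beaker from where it was at the start of the episode above 0.025 m or angle between beaker's own z axis and vertical above 0.4 rad).
It fails at once if the resin bottle is shifted by more than 25 mm or knocked over (distance of resin_bottle from where it was at the start of the episode above 0.025 m or angle between resin_bottle's own z axis and vertical above 0.4 rad).
It also fails if it takes over 112 s, if anything falls off the work surface, if the arm or the gripper's body presses on something with over 40 N, if the wrist force passes 120 N, or if a joint passes its speed limit or range.

## Robot

A 6-joint arm with a two-finger parallel gripper is mounted at the origin on the work surface. World frame = base frame: x ahead of the robot, y to its left, z up, the work surface at z = 0. Lengths are in m, angles in rad, forces in N, time in s.
With the tool pointing down it reaches from about 0.375 to 0.9 m from the base axis. Payload 3.1 kg.
Tool frame: the origin (TCP) lies on the centre line of the jaws, within the pads' length; the fingertips stand 8 mm ahead of it and the grasp point (between the pads) lies 11 mm behind it; z points along the fingers, y is the line along which they close (so a half turn about z gives the same grasp; the last joint's range is limited). The gripper opens to 85 mm and grips with 20 to 120 N. Pads are 22 mm wide; open, the fingers measure 114 mm over their backs; the gripper's body (76 mm by 85 mm) begins 54 mm behind the grasp point. The pads swing forward as they close: fully open they stand 13 mm farther back than shut.
Start: joints at [-1.488, 0.527, 1.433, -0, 1.181, -0.178], TCP at [0.161, -0.604, 0.239] pointing down, gripper open.
Joint ranges: [-3.08, 3.08], [-0.75, 2.2], [0.22, 2.44], [-1.43, 4.57], [0, 2.65], [-2.85, 2.85]. Speed limits (rad/s): [2.79, 2.79, 3.14, 3.14, 3.14, 3.14].

## Interface

Orientations are given as a unit quaternion [x, y, z, w].
In Python, from station import * gives the robot as it stands.
- The arm moves only by the tool play_rows, never from a script. Its argument "rows" is a list of rows, each a list of 3 entries, a list of its own where there are three numbers: the turn, a rotation vector about the tool's x, y, z in degrees, then the shift along the tool's x, y, z in mm, then the closure, from 0 (fully open) to 1 (shut). In form: [[[ax, ay, az], [dx, dy, dz], jaw], ...]. A call has 1 to 12 rows; each row shifts and turns the commanded pose from where the row before left it, along the tool's axes as they then stand; what a row does not reach is not made up. A row lasts 1/12 s, in which the tool goes at most 41.7 mm and 7.16 degrees, less where a joint would pass 70% of its speed; a pose out of reach is approached as far as the arm can. A call with a gripper value outside its range is refused whole. The fingers move at their own pace and stop on an object; "grip_force" is the grip in N (left out, the last holds). Time passes only in rows, so rows that do not move let the fingers close. It gives the time, the measured TCP pose, the force, the opening and the grip force at its end, in the units of the state.
- sense(): the state, without advancing time (a new reading comes with each control period).
- snapshot(name): name is "scene" or "top" or "wrist"; returns (picture, depth): 400x640x3 uint8, red, green, blue; 400x640 float32, m along the optical axis (not along the pixel's ray), 0 where there is no reading.
- get_calibration(name): a dict with "vfov" (degrees; the focal length in pixels is half the picture's height over the tangent of half this angle, whatever the lens; pixels are square), "cx", "cy" (the principal point, pixels), "k1" (the pictures are not rectified: a ray, as slopes to the right and down, at radius r is drawn at 1 + k1 r^2 times it, then the intrinsics apply), "xyz" and "attitude" of the camera in the world. Camera axes: x right, y down, z forward; pixel columns grow to the right and rows downward; lengths in m; the calibration is good to about 2 mm. A picture is of the moment at which its call begins: read the wrist's pose just before it. get_calibration takes no time and is no camera call; for the wrist camera it gives the pose at the moment of the call.
- sign_off(): hands the job in; it is judged then, once.
The state is a dict: "t": time; "q": joint angles; "qd": joint speeds; "tau": joint torques, N m; "tcp_pos": TCP position; "tool_rot": TCP orientation; "force": force on the tool from outside, world axes, zero at the start; "ft_torque": the same for the moment, N m; "finger_gap": opening from 0.0 (shut) to 1.0 (fully open); "gripper_force": force on a finger pad.
Only numpy, scipy, OpenCV 4.12 (cv2) and the standard library are available. Lean on these libraries where they do the work, as an engineer would, in place of code of your own. Each camera call takes 0.05 s, during which the arm holds its last target. There are 200 camera calls.

## Working session

There is one attempt and no reset: what is moved stays moved. The work goes in short steps, Python scripts to look and compute and a tool call to move; the robot and the scene stay as the last step left them, time stands still between calls to the robot, and variables do not carry over. Pictures are saved under pics/ and viewed, at most 14 in all, crops included, and the job is handed in when it is done.

Besides the shell and the picture viewer there is one more tool, called after "Emit:" as a command line: name --argument value ..., lists and objects as JSON in quotes. play_rows: Moves the arm, as the interface text tells. Its arguments: {"type":"object","properties":{"rows":{"type":"array","items":{"type":"array"}},"grip_force":{"type":"number"}},"required":["rows"]}

```bash
ls; mkdir -p pics; cat > h.py <<'E'
from station import *
import numpy as np, cv2
from scipy.spatial.transform import Rotation as R
def cal(name):
    c=get_calibration(name); f=200/np.tan(np.radians(c["vfov"])/2)
    K=np.array([[f,0,c["cx"]],[0,f,c["cy"]],[0,0,1]]); a=np.array(c["attitude"])
    Rm=R.from_quat(a).as_matrix() if a.size==4 else a
    return K,c["k1"],np.array(c["xyz"]),Rm
def undist(px,K,k1):
    d=(np.asarray(px,float).reshape(-1,2)-[K[0,2],K[1,2]])/K[0,0]
    u=d.copy()
    for _ in range(20): u=d/(1+k1*(u**2).sum(1,keepdims=True))
    return u
def onplane(px,z,C):
    K,k1,t,Rm=C; u=undist(px,K,k1); r=np.c_[u,np.ones(len(u))]@Rm.T
    return t+r*((z-t[2])/r[:,2])[:,None]
def cloud(depth,C):
    K,k1,t,Rm=C; v,u=np.mgrid[:400,:640]; n=undist(np.c_[u.ravel(),v.ravel()],K,k1)
    d=depth.ravel()[:,None]; P=t+(np.c_[n,np.ones(len(n))]*d)@Rm.T
    P[d[:,0]<=0]=np.nan
    return P.reshape(400,640,3)
def save(n,p): cv2.imwrite(n,p[:,:,::-1])
E
python3 - <<'E'
from h import *
for n in ("scene","top"):
    p,d=snapshot(n); print(n,get_calibration(n)); save(f"pics/{n}0.png",p); np.savez(f"{n}0.npz",p=p,d=d)
print(sense())
E
```

```text
pics
scene {'vfov': 49.00657468503216, 'cx': 312.3529727472352, 'cy': 205.9688556417904, 'k1': 0.032543862053059924, 'xyz': array([1.61419643, 0.44234132, 1.09761442]), 'attitude': array([ 0.51428634,  0.74944626, -0.34658689, -0.23177011])}
top {'vfov': 55.938857421435394, 'cx': 320.6970554349739, 'cy': 200.20611735347902, 'k1': -0.023758954566757945, 'xyz': array([0.4447001 , 0.01421072, 1.07565073]), 'attitude': array([ 0.71057396, -0.70157624,  0.03582725, -0.03989771])}
{'t': 0.1, 'q': array([-1.48848851e+00,  5.28431994e-01,  1.43375853e+00,  1.32135407e-05,
        1.18142269e+00, -1.78507694e-01]), 'qd': array([-2.21148834e-03, -3.76295358e-03, -3.57982181e-03, -1.55232067e-04,
       -1.00066999e-03, -4.24459729e-05]), 'tau': array([-7.26754661e-04, -4.43305135e+01, -1.78586841e+01, -1.88695140e-04,
        3.92073212e-03,  7.07798790e-06]), 'tcp_pos': array([ 0.16114278, -0.60322051,  0.23840032]), 'tool_rot': array([ 9.91508773e-01,  1.30035888e-01,  5.46783311e-05, -1.00881842e-03]), 'force': array([ 0.35200423, -0.06444066,  0.81309117]), 'ft_torque': array([ 0.06742489, -0.02386271, -0.02348706]), 'gripper_force': 0.0, 'finger_gap': 0.9982203125756242}
```

View pics/top0.png

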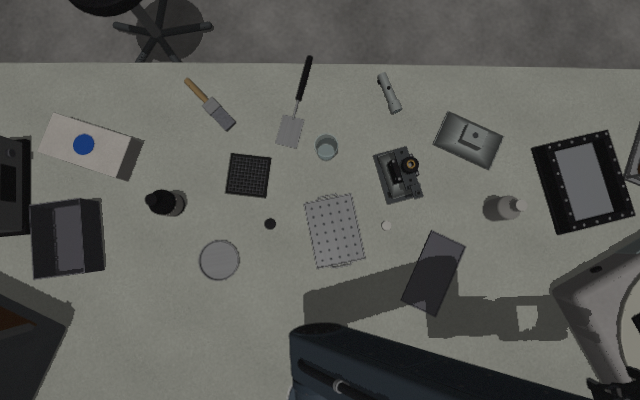

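View pics/scene0.png

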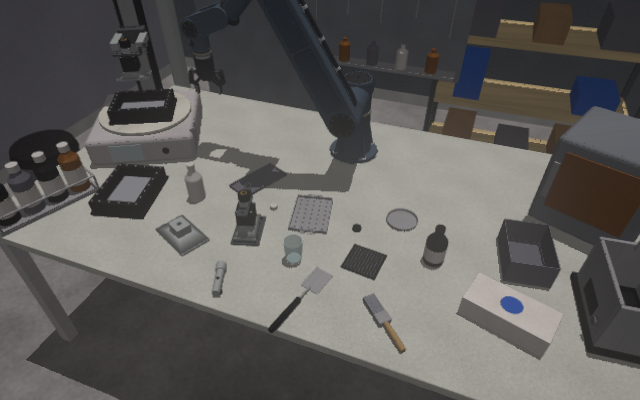

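The top view shows these candidates:
- **Build head:** the stacked head at (400,172), knob at (410,163). Its look-alikes are the large printer's head (scene 125,60), the loose platform at (468,138) and the small black cap at (270,224).
- **Round dish:** (219,260).
- **Mat:** (248,175).
- **Drip tray:** (335,231).
- **Long tray:** (433,273). Its look-alikes are the bin at (67,238) and the frame at (583,180).
- **Resin bottle:** black, at (163,202). Its look-alike is the white bottle at (503,207).
- **Beaker:** (326,148).

I choose the stacked head and measure everything next.

```bash
python3 - <<'E'
from h import *
z=np.load("top0.npz"); p,d=z["p"],z["d"]; C=cal("top"); P=cloud(d,C); Z=P[...,2]
print("table z",np.nanmedian(Z[100:130,230:270]))
def rect(name,box,zp,mask):
    x0,y0,x1,y1=box; m=np.zeros((400,640),np.uint8); m[y0:y1,x0:x1]=mask[y0:y1,x0:x1]
    m=cv2.morphologyEx(m,cv2.MORPH_CLOSE,np.ones((3,3)))
    c=max(cv2.findContours(m,0,2)[0],key=cv2.contourArea)
    w=onplane(c.reshape(-1,2),zp,C)[:,:2].astype(np.float32)*1000
    r=cv2.minAreaRect(w); (a,b)=cv2.minEnclosingCircle(w); print(name,"rect",np.round(r[0]),np.round(r[1]),round(r[2],1),"circ",np.round(a),round(b)); return m
g=cv2.cvtColor(p,cv2.COLOR_RGB2GRAY).astype(int)
up=(Z>0.006).astype(np.uint8)
rect("dish d",(190,230,250,290),.012,up)
rect("drip d",(295,185,375,275),.014,up)
rect("long d",(390,220,480,325),.013,up)
rect("mat g",(215,145,280,205),.004,(g<70).astype(np.uint8))
rect("mat d",(215,145,280,205),.004,(Z>.002).astype(np.uint8))
rect("beaker",(305,125,350,170),.085,(Z>.03).astype(np.uint8))
rect("bottle",(140,180,200,225),.15,(Z>.05).astype(np.uint8))
rect("wbottle",(475,185,530,225),.10,(Z>.05).astype(np.uint8))
for lo,hi in ((.015,.05),(.05,.085),(.098,.112),(.112,.14),(.12,.135),(.14,.16),(.16,.2)):
    m=(Z>lo)&(Z<hi); m[:,:360]=0;m[:,430:]=0;m[:135]=0;m[215:]=0
    q=P[m]; print(lo,hi,m.sum(),np.round(np.nanmean(q,0),3) if m.any() else "",np.round(np.nanmax(q[:,2]),3) if m.any() else "")
    if m.sum()>20: r=cv2.minAreaRect((q[:,:2]*1000).astype(np.float32)); print("   ",np.round(r[0]),np.round(r[1]),round(r[2],1))
z=np.load("scene0.npz")
a=cv2.resize(p[130:220,350:450],None,fx=6,fy=6,interpolation=2); b=cv2.resize(z["p"][170:260,190:290],None,fx=6,fy=6,interpolation=2)
save("pics/crop0.png",cv2.resize(np.hstack([a,b]),(800,360)))
E
```

```text
table z -0.0005610565309328575
dish d rect [387. 305.] [111. 110.] 2.0 circ [387. 306.] 57
drip d rect [473. -17.] [205. 140.] 12.5 circ [473. -16.] 116
long d rect [ 359. -296.] [108. 214.] 65.2 circ [ 358. -296.] 118
mat g rect [631. 232.] [119. 119.] 84.0 circ [631. 232.] 82
mat d rect [627. 223.] [158. 156.] 2.4 circ [625. 230.] 94
beaker rect [698.  10.] [71. 62.] 0.7 circ [698.  11.] 36
bottle rect [534. 415.] [62. 86.] 0.8 circ [536. 415.] 44
wbottle rect [ 535. -469.] [ 63. 101.] 0.7 circ [ 537. -468.] 51
0.015 0.05 531 [ 0.625 -0.177  0.029] 0.038
    [ 633. -182.] [130.  64.] 18.8
0.05 0.085 67 [ 0.624 -0.171  0.07 ] 0.085
    [ 624. -171.] [64. 22.] 40.5
0.098 0.112 68 [ 0.627 -0.176  0.108] 0.112
    [ 636. -196.] [59. 61.] 18.6
0.112 0.14 514 [ 0.635 -0.192  0.12 ] 0.14
    [ 634. -196.] [110.  60.] 17.2
0.12 0.135 311 [ 0.635 -0.195  0.122] 0.135
    [ 634. -197.] [109.  36.] 16.9
0.14 0.16 183 [ 0.581 -0.212  0.151] 0.16
    [ 601. -206.] [102.  30.] 23.8
0.16 0.2 217 [ 0.632 -0.196  0.172] 0.177
    [ 633. -196.] [39. 40.] 84.6
```

View pics/crop0.png

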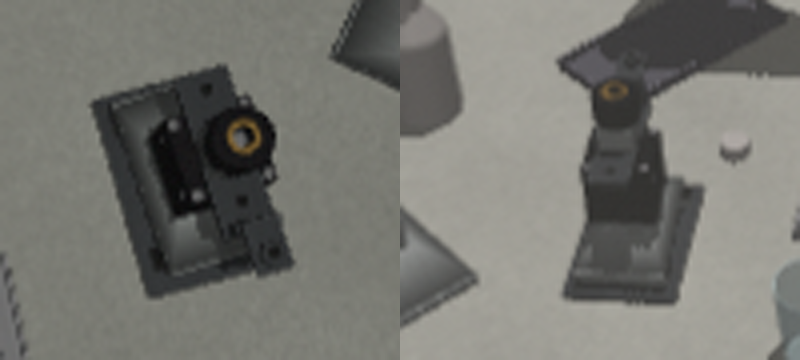

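The crops show the chosen head. The black knob with brass bore is on top, then the bracket (arm pointing toward −x world), the block, and the platform on its stand. Measured heights (knob top 0.174, plate about 0.12) match the stack sizes given.

```bash
cat > go.py <<'E'
import sys
from h import *
# go.py x y z ydir(deg): turn about tool z, then shift in tool axes after the turn
x,y,z,yd=map(float,sys.argv[1:5]); s=sense(); T=R.from_quat(s["tool_rot"]).as_matrix()
cur=np.degrees(np.arctan2(T[1,1],T[0,1])); d=(yd-cur+90)%180-90   # world ccw
a=-d; T2=T@R.from_rotvec([0,0,np.radians(a)]).as_matrix()
sh=T2.T@(np.array([x,y,z])/1000-s["tcp_pos"])*1000
print("t",round(s["t"],2),"tcp",np.round(s["tcp_pos"]*1000,1),"ydir",round(cur,1),"down",np.round(T[:,2],3),"q6",round(s["q"][5],2),"gap",round(s["finger_gap"],3),"F",np.round(s["force"],1))
print("turn z",round(a,1),"rows",abs(a)/7.16,"| shift now",np.round(T.T@(np.array([x,y,z])/1000-s["tcp_pos"])*1000,1),"| shift after turn",np.round(sh,1))
E
python3 go.py 633 -196 250 106.9
```

```text
t 0.1 tcp [ 161.1 -603.2  238.4] ydir -75.1 down [-0.     0.002 -1.   ] q6 -0.18 gap 0.998 F [ 0.4 -0.1  0.8]
turn z -2.0 rows 0.27327358570342275 | shift now [ 560.9 -271.8  -10.9] | shift after turn [ 569.9 -252.5  -10.9]
```

Emit:
play_rows --rows '[[[0,0,-2],[0,0,0],0],[[0,0,0],[15,-7,-11],0],[[0,0,0],[33,-15,0],0],[[0,0,0],[33,-15,0],0],[[0,0,0],[33,-15,0],0],[[0,0,0],[33,-15,0],0],[[0,0,0],[33,-15,0],0],[[0,0,0],[33,-15,0],0],[[0,0,0],[33,-15,0],0],[[0,0,0],[33,-15,0],0],[[0,0,0],[33,-15,0],0],[[0,0,0],[33,-15,0],0]]' --grip_force 40

```text
t: 1.1
tcp_pos: [0.4468, -0.3505, 0.2509]
tool_rot: [0.989, 0.147, 0.0, -0.0]
force: [-0.3, -0.3, -0.4]
finger_gap: 1.0
gripper_force: 0.0
```

Emit:
play_rows --rows '[[[0,0,0],[33,-15,0],0],[[0,0,0],[33,-15,0],0],[[0,0,0],[33,-14,0],0],[[0,0,0],[33,-14,0],0],[[0,0,0],[33,-14,0],0],[[0,0,0],[33,-14,0],0],[[0,0,0],[20,-8,0],0],[[0,0,0],[0,0,0],0],[[0,0,0],[0,0,0],0],[[0,0,0],[0,0,0],0]]'

```text
t: 1.93
tcp_pos: [0.6258, -0.1992, 0.2504]
tool_rot: [0.989, 0.147, -0.001, -0.0]
force: [0.1, 0.3, 0.3]
finger_gap: 0.997
gripper_force: 0.0
```

```bash
python3 go.py 633 -196 155 106.9; python3 - <<'E'
from h import *
C=cal("wrist"); p,d=snapshot("wrist"); save("pics/w1.png",p); np.savez("w1.npz",p=p,d=d)
P=cloud(d,C); Z=P[...,2]
for lo,hi in ((.166,.182),(.117,.127),(.108,.117),(.03,.045),(.022,.032)):
    m=(Z>lo)&(Z<hi)&(np.hypot(P[...,0]-.633,P[...,1]+.196)<.1); q=P[m]
    if m.sum()>20:
        r=cv2.minAreaRect((q[:,:2]*1000).astype(np.float32)); print(lo,hi,m.sum(),np.round(np.nanmedian(q[:,2]),4),np.round(r[0],1),np.round(r[1],1),round(r[2],1))
E
```

```text
t 1.93 tcp [ 625.8 -199.2  250.4] ydir -73.0 down [-0.001  0.    -1.   ] q6 0.8 gap 0.997 F [0.1 0.3 0.3]
turn z 0.1 rows 0.007713881832044449 | shift now [ 7.9 -0.9 95.4] | shift after turn [ 7.9 -0.9 95.4]
0.166 0.182 2500 0.1735 [ 632.9 -198.5] [39.6 40.6] 16.4
0.117 0.127 2941 0.1216 [ 633.5 -199.2] [110.7  36. ] 17.1
0.108 0.117 1485 0.1135 [ 636.7 -197.3] [59.4 59.7] 18.2
0.03 0.045 664 0.0313 [ 672.8 -185.9] [37.7 69.9] 18.8
0.022 0.032 1963 0.0284 [ 636.4 -198.3] [130.1  79.7] 19.0
```

View pics/w1.png

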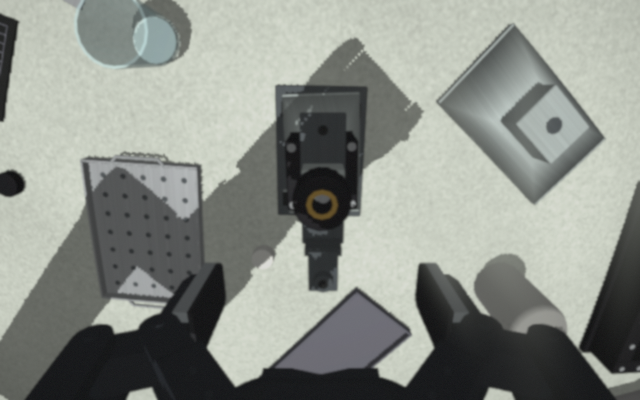

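The wrist view shows the knob at (321,205), above the bracket, block and platform, with the fingers straddling it. Knob at (633,−198) and platform 130×80 at 19°: this is the smaller one, and everything matches. Next I descend and grip.

Emit:
play_rows --rows '[[[0,0,0],[7,1,20],0],[[0,0,0],[0,0,20],0],[[0,0,0],[0,0,20],0],[[0,0,0],[0,0,15],0],[[0,0,0],[0,0,12],0],[[0,0,0],[0,0,8],0],[[0,0,0],[0,0,0],0.3],[[0,0,0],[0,0,0],0.7],[[0,0,0],[0,0,0],1],[[0,0,0],[0,0,0],1],[[0,0,0],[0,0,0],1],[[0,0,0],[0,0,0],1]]' --grip_force 40

```text
t: 2.98
tcp_pos: [0.6345, -0.199, 0.1569]
tool_rot: [0.989, 0.147, 0.001, 0.001]
force: [-0.4, -0.3, 4.5]
finger_gap: 0.456
gripper_force: 40.6
```

```bash
python3 go.py 387 306 250 106.9
```

```text
t 2.98 tcp [ 634.5 -199.   156.9] ydir -73.1 down [ 0.003 -0.001 -1.   ] q6 0.8 gap 0.456 F [-0.4 -0.3  4.5]
turn z 0.0 rows 0.006778171741340475 | shift now [ -89.3 -555.   -94.5] | shift after turn [ -89.8 -554.9  -94.5]
```

Emit:
play_rows --rows '[[[0,0,0],[0,0,-8],1],[[0,0,0],[0,0,-12],1],[[0,0,0],[0,0,-20],1],[[0,0,0],[0,0,-25],1],[[0,0,0],[-3,-15,-15],1],[[0,0,0],[-5,-32,0],1],[[0,0,0],[-5,-32,0],1],[[0,0,0],[-5,-32,0],1],[[0,0,0],[-5,-32,0],1],[[0,0,0],[-5,-32,0],1],[[0,0,0],[-5,-32,0],1],[[0,0,0],[-5,-32,0],1]]'

```text
t: 3.98
tcp_pos: [0.5268, 0.0203, 0.2362]
tool_rot: [0.989, 0.147, 0.0, 0.0]
force: [0.7, -0.2, -0.9]
finger_gap: 0.459
gripper_force: 40.4
```

Emit:
play_rows --rows '[[[0,0,0],[-5,-32,0],1],[[0,0,0],[-5,-32,0],1],[[0,0,0],[-5,-32,0],1],[[0,0,0],[-5,-32,0],1],[[0,0,0],[-5,-32,0],1],[[0,0,0],[-6,-32,0],1],[[0,0,0],[-6,-32,0],1],[[0,0,0],[-6,-32,0],1],[[0,0,0],[-6,-32,0],1],[[0,0,0],[-5,-16,0],1],[[0,0,0],[0,0,0],1],[[0,0,0],[0,0,0],1]]'

```text
t: 4.98
tcp_pos: [0.3869, 0.2947, 0.236]
tool_rot: [0.989, 0.149, 0.001, 0.0]
force: [-0.4, -0.3, -0.6]
finger_gap: 0.463
gripper_force: 40.4
```

```bash
python3 - <<'E'
from h import *
C=cal("wrist"); p,d=snapshot("wrist"); save("pics/w2.png",p)
P=cloud(d,C); Z=P[...,2]
m=(Z>.0075)&(Z<.018)&(np.hypot(P[...,0]-.387,P[...,1]-.306)<.075); q=P[m]
print(m.sum(),cv2.minEnclosingCircle((q[:,:2]*1000).astype(np.float32)),cv2.fitEllipse(cv2.convexHull((q[:,:2]*1000).astype(np.float32))))
E
python3 go.py 387 306 14 106.9
```

```text
1219 ((384.8200378417969, 306.02203369140625), 58.03525161743164) ((384.7559814453125, 306.172607421875), (114.1195068359375, 115.69829559326172), 130.2298126220703)
t 5.03 tcp [387.5 294.1 235.9] ydir -73.0 down [ 0.001 -0.    -1.   ] q6 1.69 gap 0.457 F [-0.2  0.3 -0.2]
turn z 0.1 rows 0.014963947103757423 | shift now [  2.7 -11.7 221.9] | shift after turn [  2.7 -11.7 221.9]
```

View pics/w2.png

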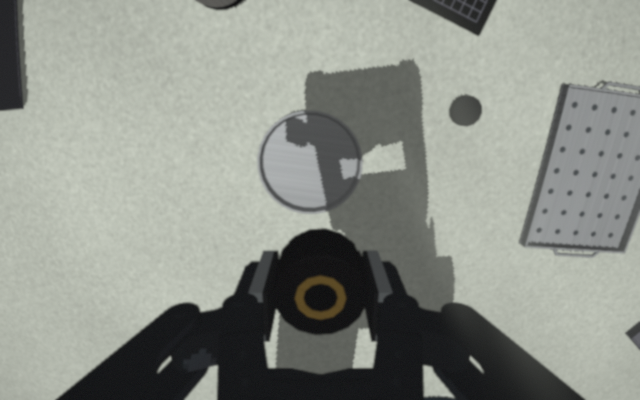

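The wrist view shows the knob held at (320,290), upright between the pads. The dish is at (310,160), centre (385,306). I lower it in and release.

Emit:
play_rows --rows '[[[0,0,0],[0,-12,20],1],[[0,0,0],[0,0,35],1],[[0,0,0],[0,0,35],1],[[0,0,0],[0,0,35],1],[[0,0,0],[0,0,35],1],[[0,0,0],[0,0,25],1],[[0,0,0],[0,0,15],1],[[0,0,0],[0,0,10],1],[[0,0,0],[0,0,6],1],[[0,0,0],[0,0,4],1],[[0,0,0],[0,0,1],1],[[0,0,0],[0,0,0],1]]'

```text
t: 6.03
tcp_pos: [0.3845, 0.3056, 0.0149]
tool_rot: [0.989, 0.147, 0.001, -0.0]
force: [0.1, -0.2, -0.1]
finger_gap: 0.454
gripper_force: 40.4
```

```bash
python3 go.py 385 306 14 106.9
```

```text
t 6.03 tcp [384.5 305.6  14.9] ydir -73.1 down [ 0.001  0.001 -1.   ] q6 1.72 gap 0.454 F [ 0.1 -0.2 -0.1]
turn z 0.0 rows 0.003284487296295726 | shift now [ 0.6 -0.2  0.9] | shift after turn [ 0.6 -0.2  0.9]
```

Emit:
play_rows --rows '[[[0,0,0],[0,0,1],1],[[0,0,0],[0,0,0],0.5],[[0,0,0],[0,0,0],0.45],[[0,0,0],[0,0,0],0.4],[[0,0,0],[0,0,0],0.3],[[0,0,0],[0,0,0],0.3],[[0,0,0],[0,0,0],0.3],[[0,0,0],[0,0,-8],0.3],[[0,0,0],[0,0,-20],0.3],[[0,0,0],[0,0,-35],0.3],[[0,0,0],[0,0,-40],0.3],[[0,0,0],[0,0,-40],0]]'

```text
t: 7.03
tcp_pos: [0.383, 0.3051, 0.1578]
tool_rot: [0.989, 0.147, -0.001, 0.0]
force: [0.7, 1.0, 0.5]
finger_gap: 0.822
gripper_force: 0.0
```

```bash
python3 go.py 633 -199 250 107; python3 - <<'E'
from h import *
C=cal("wrist"); p,d=snapshot("wrist")
P=cloud(d,C); Z=P[...,2]
m=(Z>.02)&(Z<.05)&(np.hypot(P[...,0]-.387,P[...,1]-.306)<.06); q=P[m]
print(m.sum(),np.nanmedian(q[:,2]),cv2.minEnclosingCircle((q[:,:2]*1000).astype(np.float32)))
E
```

```text
t 7.03 tcp [383.  305.1 157.8] ydir -73.1 down [-0.002 -0.001 -1.   ] q6 1.72 gap 0.822 F [0.7 1.  0.5]
turn z -0.1 rows 0.008615392988189934 | shift now [ 92.1 555.1 -92.3] | shift after turn [ 91.5 555.2 -92.3]
1741 0.030476908353667398 ((383.16583251953125, 304.8660888671875), 20.6573543548584)
```

The knob stands in the dish (top at 30.5 mm, 2 mm off centre). Back to the head for the bracket.

Emit:
play_rows --rows '[[[0,0,0],[0,0,-35],0],[[0,0,0],[3,15,-35],0],[[0,0,0],[5,32,-12],0],[[0,0,0],[5,32,0],0],[[0,0,0],[5,32,0],0],[[0,0,0],[5,32,0],0],[[0,0,0],[5,32,0],0],[[0,0,0],[5,32,0],0],[[0,0,0],[5,32,0],0],[[0,0,0],[5,32,0],0],[[0,0,0],[5,32,0],0],[[0,0,0],[5,32,0],0]]'

```text
t: 8.08
tcp_pos: [0.5322, -0.001, 0.2385]
tool_rot: [0.989, 0.147, -0.0, -0.0]
force: [-0.4, 0.6, 0.0]
finger_gap: 1.001
gripper_force: 0.0
```

Emit:
play_rows --rows '[[[0,0,0],[5,32,0],0],[[0,0,0],[5,32,0],0],[[0,0,0],[6,32,0],0],[[0,0,0],[6,32,0],0],[[0,0,0],[6,32,0],0],[[0,0,0],[6,32,0],0],[[0,0,0],[5,28,0],0],[[0,0,0],[0,0,0],0],[[0,0,0],[0,0,0],0]]'

```text
t: 8.83
tcp_pos: [0.6334, -0.1999, 0.2379]
tool_rot: [0.989, 0.146, -0.0, -0.0]
force: [-0.7, 0.8, 0.1]
finger_gap: 1.004
gripper_force: 0.0
```

```bash
cat > layers.py <<'E'
import sys
from h import *
cx,cy=map(float,sys.argv[1:3]); C=cal("wrist"); p,d=snapshot("wrist"); P=cloud(d,C); Z=P[...,2]
if len(sys.argv)>3 and sys.argv[3]!="-": save(sys.argv[3],p)
for b in sys.argv[4:]:
    lo,hi,rad=map(float,b.split(","))
    m=(Z>lo)&(Z<hi)&(np.hypot(P[...,0]-cx/1e3,P[...,1]-cy/1e3)<rad)
    n,l,st,_=cv2.connectedComponentsWithStats(m.astype(np.uint8))
    q=P[m]
    if m.sum()>20:
        r=cv2.minAreaRect((q[:,:2]*1000).astype(np.float32)); print(b,m.sum(),np.round(np.nanmedian(q[:,2]),4),np.round(r[0],1),np.round(r[1],1),round(r[2],1))
E
python3 go.py 633.5 -199 135 107; python3 layers.py 633 -198 - .117,.127,.1 .140,.150,.05 .108,.117,.1 .022,.032,.1
```

```text
t 8.83 tcp [ 633.4 -199.9  237.9] ydir -73.2 down [-0.001  0.    -1.   ] q6 0.8 gap 1.004 F [-0.7  0.8  0.1]
turn z -0.2 rows 0.026220798508469107 | shift now [  0.4  -0.8 102.9] | shift after turn [  0.4  -0.8 102.9]
.117,.127,.1 3919 0.1216 [ 633.9 -199.1] [109.9  36.1] 17.1
.140,.150,.05 1909 0.1455 [ 617.5 -204.2] [66.5 32.1] 17.6
.108,.117,.1 1995 0.1136 [ 646.7 -193.7] [82.7 60. ] 18.8
.022,.032,.1 2190 0.0285 [ 637.  -197.9] [130.4  78.8] 19.4
```

Emit:
play_rows --rows '[[[0,0,0],[0,-1,25],0],[[0,0,0],[0,0,30],0],[[0,0,0],[0,0,25],0],[[0,0,0],[0,0,15],0],[[0,0,0],[0,0,8],0],[[0,0,0],[0,0,0],0.3],[[0,0,0],[0,0,0],0.7],[[0,0,0],[0,0,0],1],[[0,0,0],[0,0,0],1],[[0,0,0],[0,0,0],1],[[0,0,0],[0,0,0],1]]' --grip_force 70

```text
t: 9.8
tcp_pos: [0.6345, -0.1983, 0.1373]
tool_rot: [0.989, 0.147, 0.002, 0.001]
force: [0.7, -0.2, 5.4]
finger_gap: 0.356
gripper_force: 70.3
```

Emit:
play_rows --rows '[[[0,0,0],[0,0,-6],1],[[0,0,0],[0,0,-10],1],[[0,0,0],[0,0,-15],1],[[0,0,0],[0,0,-20],1],[[0,0,0],[0,0,-20],1],[[0,0,0],[0,0,-20],1],[[0,0,0],[0,0,0],1],[[0,0,0],[0,0,0],1]]'

```text
t: 10.47
tcp_pos: [0.6337, -0.1978, 0.2275]
tool_rot: [0.989, 0.147, 0.001, 0.001]
force: [0.0, -0.6, -3.7]
finger_gap: 0.358
gripper_force: 69.7
```

```bash
python3 go.py 359 -296 225 65.2; python3 layers.py 633 -198 pics/w3.png  .108,.117,.1 .022,.032,.1 .20,.215,.12
```

```text
t 10.47 tcp [ 633.7 -197.8  227.5] ydir -73.1 down [ 0.002 -0.001 -1.   ] q6 0.8 gap 0.358 F [ 0.  -0.6 -3.7]
turn z 41.7 rows 5.829858896180126 | shift now [-291.4   13.9    2. ] | shift after turn [-208.1  204.4    2. ]
.108,.117,.1 36 0.1126 [ 637.5 -197.7] [77.1 27.4] 81.7
.022,.032,.1 2292 0.0285 [ 638.2 -197.6] [129.2  83.6] 17.0
.20,.215,.12 8315 0.2118 [ 633.  -198.5] [110.6  36.2] 16.9
```

View pics/w3.png

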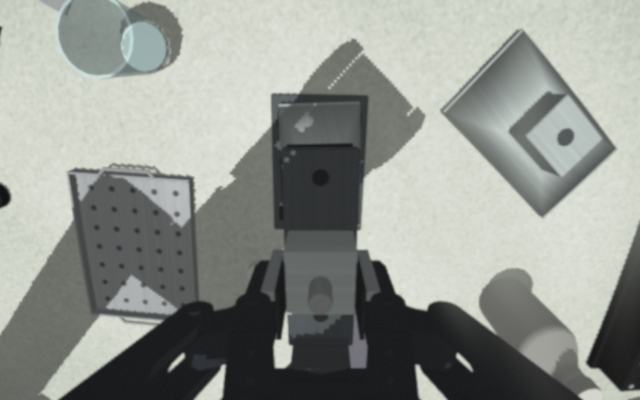

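The wrist view shows the bracket lifted cleanly between the pads at (320,290). The block stays behind at (320,185). Next I turn and carry it to the long tray.

Emit:
play_rows --rows '[[[0,0,4],[0,0,0],1],[[0,0,7],[0,0,0],1],[[0,0,7],[0,0,0],1],[[0,0,7],[0,0,0],1],[[0,0,7],[0,0,0],1],[[0,0,6],[0,0,0],1],[[0,0,3.7],[0,0,0],1],[[0,0,0],[-10,10,0],1],[[0,0,0],[-19,20,0],1],[[0,0,0],[-22,24,0],1],[[0,0,0],[-25,26,0],1],[[0,0,0],[-25,26,0],1]]'

```text
t: 11.52
tcp_pos: [0.4948, -0.2508, 0.2242]
tool_rot: [0.977, -0.214, -0.002, -0.001]
force: [-0.0, -0.4, -1.8]
finger_gap: 0.357
gripper_force: 69.7
```

Emit:
play_rows --rows '[[[0,0,0],[-25,26,0],1],[[0,0,0],[-25,26,0],1],[[0,0,0],[-22,24,0],1],[[0,0,0],[-14,15,0],1],[[0,0,0],[-6,7,0],1],[[0,0,0],[0,0,0],1],[[0,0,0],[0,0,0],1]]'

```text
t: 12.1
tcp_pos: [0.3727, -0.3019, 0.2257]
tool_rot: [0.977, -0.215, -0.0, -0.001]
force: [-0.4, 0.4, -3.1]
finger_gap: 0.353
gripper_force: 69.7
```

```bash
python3 go.py 372.6 -302 26.5 65.2; python3 layers.py 359 -296 pics/w4.png  .007,.018,.13 .195,.22,.13
```

```text
t 12.1 tcp [ 372.7 -301.9  225.7] ydir -114.8 down [-0.     0.001 -1.   ] q6 1.09 gap 0.353 F [-0.4  0.4 -3.1]
turn z -0.0 rows 0.004102013273747829 | shift now [  0.    0.4 199.2] | shift after turn [  0.    0.4 199.2]
.007,.018,.13 1535 0.0123 [ 370.  -302.6] [106.1 187.5] 65.4
.195,.22,.13 9233 0.2102 [ 372.  -302.7] [ 36.2 110. ] 65.2
```

View pics/w4.png

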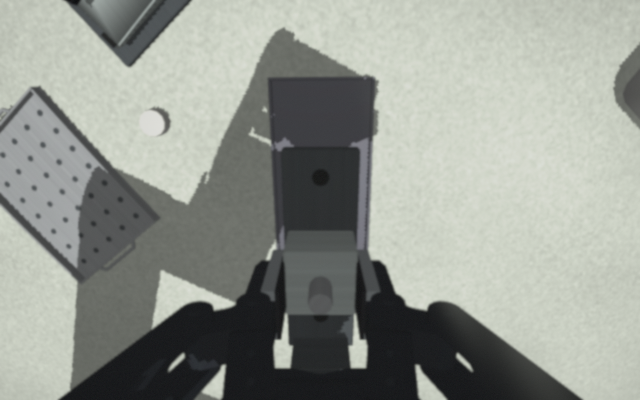

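The wrist view shows the bracket lined up over the long tray (far end at (320,80)), angles equal at 65.2°. Lowering.

Emit:
play_rows --rows '[[[0,0,0],[0,0,15],1],[[0,0,0],[0,0,30],1],[[0,0,0],[0,0,35],1],[[0,0,0],[0,0,35],1],[[0,0,0],[0,0,30],1],[[0,0,0],[0,0,22],1],[[0,0,0],[0,0,13],1],[[0,0,0],[0,0,8],1],[[0,0,0],[0,0,6],1],[[0,0,0],[0,0,3],1],[[0,0,0],[0,0,1],1],[[0,0,0],[0,0,0],1]]'

```text
t: 13.15
tcp_pos: [0.3732, -0.3024, 0.0288]
tool_rot: [0.977, -0.214, 0.001, 0.0]
force: [0.0, -0.1, -2.6]
finger_gap: 0.354
gripper_force: 69.7
```

```bash
python3 go.py 372.6 -302 26.5 65.2
```

```text
t 13.15 tcp [ 373.2 -302.4   28.8] ydir -114.7 down [ 0.001 -0.001 -1.   ] q6 1.09 gap 0.354 F [ 0.  -0.1 -2.6]
turn z 0.1 rows 0.009292678303292529 | shift now [-0.7 -0.1  2.3] | shift after turn [-0.7 -0.1  2.3]
```

Emit:
play_rows --rows '[[[0,0,0],[0,0,1.5],1],[[0,0,0],[0,0,1],1],[[0,0,0],[0,0,0],1],[[0,0,0],[0,0,0],0.6],[[0,0,0],[0,0,0],0.55],[[0,0,0],[0,0,0],0.5],[[0,0,0],[0,0,0],0.4],[[0,0,0],[0,0,0],0.4],[[0,0,0],[0,0,-10],0.4],[[0,0,0],[0,0,-25],0.4],[[0,0,0],[0,0,-35],0.3],[[0,0,0],[0,0,-40],0]]'

```text
t: 14.15
tcp_pos: [0.3716, -0.3009, 0.1363]
tool_rot: [0.977, -0.214, -0.002, -0.001]
force: [0.0, -2.1, 0.5]
finger_gap: 0.82
gripper_force: 0.0
```

Emit:
play_rows --rows '[[[0,0,0],[0,0,-40],0],[[0,0,0],[0,0,-30],0],[[0,0,-7],[0,0,-10],0],[[0,0,-7],[0,0,0],0],[[0,0,-7],[0,0,0],0],[[0,0,-7],[0,0,0],0],[[0,0,-7],[0,0,0],0],[[0,0,-5],[0,0,0],0],[[0,0,0],[0,0,0],0]]'

```text
t: 14.9
tcp_pos: [0.3723, -0.3017, 0.2164]
tool_rot: [0.991, 0.133, 0.0, 0.0]
force: [0.5, 0.4, -0.2]
finger_gap: 1.004
gripper_force: 0.0
```

```bash
python3 layers.py 359 -296 - .009,.018,.14 .03,.05,.13; python3 go.py 637 -198 200 108.5
```

```text
.009,.018,.14 4306 0.0113 [ 356.9 -297.1] [106.7 216.5] 65.7
.03,.05,.13 1957 0.0356 [ 340.6 -288.8] [ 32.2 101.1] 65.2
t 14.95 tcp [ 372.4 -301.8  216.4] ydir -74.9 down [ 0. -0. -1.] q6 0.39 gap 0.997 F [-0.7  0.7  0.3]
turn z -3.4 rows 0.4697251641343139 | shift now [282.5 -31.1  16.4] | shift after turn [283.9 -14.4  16.4]
```

The bracket lies flat (plate top 11 mm) and within the tray. On to the block.

Emit:
play_rows --rows '[[[0,0,-3.4],[0,0,0],0],[[0,0,0],[20,-1,0],0],[[0,0,0],[35,-2,0],0],[[0,0,0],[38,-2,0],0],[[0,0,0],[38,-2,0],0],[[0,0,0],[38,-2,0],0],[[0,0,0],[38,-2,0],0],[[0,0,0],[38,-2,0],0],[[0,0,0],[28,-1,0],0],[[0,0,0],[11,0,0],0],[[0,0,0],[0,0,0],0],[[0,0,0],[0,0,0],0]]'

```text
t: 15.95
tcp_pos: [0.6362, -0.1978, 0.2154]
tool_rot: [0.987, 0.162, -0.001, -0.0]
force: [-0.8, 0.5, -0.3]
finger_gap: 1.0
gripper_force: 0.0
```

```bash
python3 layers.py 636 -198 - .108,.12,.08 .022,.032,.1; python3 go.py 637 -198 82 108.5
```

```text
.108,.12,.08 6144 0.1136 [ 636.5 -197.6] [59.9 60.1] 18.0
.022,.032,.1 2519 0.0285 [ 637.3 -198.1] [130.6  79.6] 19.4
t 16.0 tcp [ 635.5 -198.3  215.5] ydir -71.4 down [-0.003  0.    -1.   ] q6 0.78 gap 1.0 F [-0.2  0.2  0.1]
turn z 0.1 rows 0.01053564822639184 | shift now [  1.8   0.4 133.4] | shift after turn [  1.8   0.4 133.4]
```

Emit:
play_rows --rows '[[[0,0,0],[1,0,20],0],[[0,0,0],[0,0,35],0],[[0,0,0],[0,0,35],0],[[0,0,0],[0,0,25],0],[[0,0,0],[0,0,13],0],[[0,0,0],[0,0,6],0],[[0,0,0],[0,0,0],0.2],[[0,0,0],[0,0,0],0.4],[[0,0,0],[0,0,0],1],[[0,0,0],[0,0,0],1],[[0,0,0],[0,0,0],1],[[0,0,0],[0,0,0],1]]' --grip_force 80

```text
t: 17.0
tcp_pos: [0.6393, -0.1984, 0.0839]
tool_rot: [0.987, 0.162, 0.001, 0.001]
force: [-0.1, -1.0, 7.1]
finger_gap: 0.695
gripper_force: 87.5
```

Emit:
play_rows --rows '[[[0,0,0],[0,0,-3],1],[[0,0,0],[0,0,-4],1],[[0,0,0],[0,0,-6],1],[[0,0,0],[0,0,-12],1],[[0,0,0],[0,0,-20],1],[[0,0,0],[0,0,-25],1],[[0,0,0],[0,0,-25],1],[[0,0,0],[0,0,-25],1],[[0,0,0],[0,0,0],1],[[0,0,0],[0,0,0],1]]'

```text
t: 17.83
tcp_pos: [0.6391, -0.198, 0.2038]
tool_rot: [0.987, 0.162, 0.002, 0.001]
force: [0.2, 0.6, -3.6]
finger_gap: 0.691
gripper_force: 86.9
```

```bash
python3 layers.py 637 -198 pics/w5.png  .022,.032,.1 .057,.067,.08 .21,.25,.08; python3 go.py 631 232 210 84
```

```text
.022,.032,.1 3229 0.0288 [ 660.3 -190.2] [80.8 80.4] 18.7
.057,.067,.08 1395 0.0616 [ 645.2 -195.6] [27.  38.1] 18.3
.21,.25,.08 28138 0.2334 [ 638.5 -198.7] [ 59.6 122.5] 18.4
t 17.88 tcp [ 637.7 -197.3  201.6] ydir -71.4 down [-0.  0. -1.] q6 0.78 gap 0.694 F [-0.9  0.3 -3.9]
turn z 24.6 rows 3.442639647156697 | shift now [ 131.  -408.9   -8.3] | shift after turn [ -51.5 -426.3   -8.3]
```

View pics/w5.png

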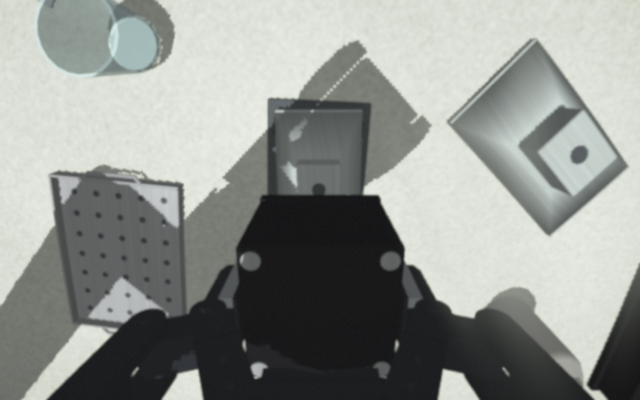

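The wrist view shows the block gripped level at (320,270). The platform stays on its stand with its boss at (320,175). Turn and carry to the mat.

Emit:
play_rows --rows '[[[0,0,5],[0,0,0],1],[[0,0,7],[0,0,0],1],[[0,0,7],[0,0,0],1],[[0,0,5.6],[0,0,0],1],[[0,0,0],[-2,-15,0],1],[[0,0,0],[-4,-28,0],1],[[0,0,0],[-4,-35,0],1],[[0,0,0],[-4,-35,0],1],[[0,0,0],[-4,-35,0],1],[[0,0,0],[-4,-35,0],1],[[0,0,0],[-4,-35,0],1],[[0,0,0],[-4,-35,0],1]]'

```text
t: 18.88
tcp_pos: [0.6325, 0.0598, 0.1997]
tool_rot: [0.999, -0.051, -0.002, -0.0]
force: [0.8, -0.2, -4.4]
finger_gap: 0.691
gripper_force: 86.8
```

Emit:
play_rows --rows '[[[0,0,0],[-4,-35,0],1],[[0,0,0],[-4,-35,0],1],[[0,0,0],[-4,-35,0],1],[[0,0,0],[-4,-30,0],1],[[0,0,0],[-3,-22,0],1],[[0,0,0],[-2,-10,0],1],[[0,0,0],[0,-5,0],1],[[0,0,0],[0,0,0],1],[[0,0,0],[0,0,0],1]]'

```text
t: 19.63
tcp_pos: [0.6312, 0.2293, 0.201]
tool_rot: [0.999, -0.052, -0.001, 0.001]
force: [0.1, -0.4, -3.9]
finger_gap: 0.692
gripper_force: 87.0
```

```bash
python3 layers.py 631 232 pics/w6.png  .21,.25,.08; python3 go.py 631 232 34 84
```

```text
.21,.25,.08 29252 0.2307 [630.9 229. ] [124.   59.6] 84.1
t 19.68 tcp [631.5 228.8 201.3] ydir -96.0 down [-0.001 -0.001 -1.   ] q6 1.86 gap 0.69 F [-0.8 -0.6 -3.1]
turn z -0.0 rows 0.0009678772390828135 | shift now [ -0.6  -3.3 167.3] | shift after turn [ -0.6  -3.3 167.3]
```

View pics/w6.png

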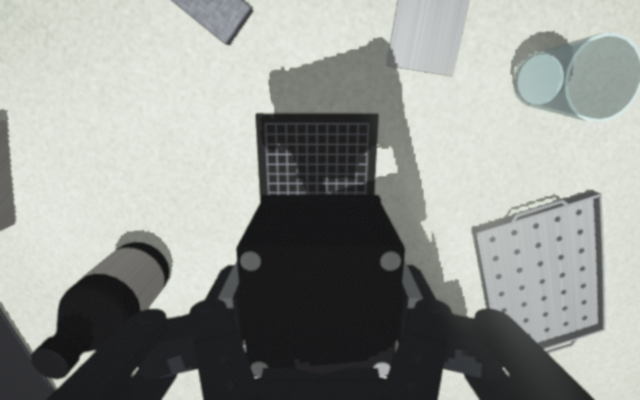

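The wrist view shows the block over the mat, with the mat's far corners at (257,114) and (378,114). The bottle is clear at lower left. I check the mat edge and lower.

```bash
python3 - <<'E'
from h import *
print(onplane([[257,114],[378,114]],.004,cal("wrist")))
E
```

```text
[[0.69404261 0.2828002  0.004     ]
 [0.68183858 0.16674003 0.004     ]]
```

Emit:
play_rows --rows '[[[0,0,0],[-1,-3,15],1],[[0,0,0],[0,0,30],1],[[0,0,0],[0,0,35],1],[[0,0,0],[0,0,30],1],[[0,0,0],[0,0,22],1],[[0,0,0],[0,0,12],1],[[0,0,0],[0,0,8],1],[[0,0,0],[0,0,5],1],[[0,0,0],[0,0,5],1],[[0,0,0],[0,0,2],1],[[0,0,0],[0,0,0],1]]'

```text
t: 20.6
tcp_pos: [0.6315, 0.2334, 0.0386]
tool_rot: [0.999, -0.052, 0.001, -0.0]
force: [-0.6, 0.1, -4.7]
finger_gap: 0.69
gripper_force: 86.9
```

```bash
python3 go.py 631 232 34 84; python3 layers.py 631 232 -  .06,.075,.08
```

```text
t 20.6 tcp [631.5 233.4  38.6] ydir -96.0 down [ 0.001  0.    -1.   ] q6 1.86 gap 0.69 F [-0.6  0.1 -4.7]
turn z 0.0 rows 0.0050489275418534275 | shift now [-0.4  1.5  4.6] | shift after turn [-0.4  1.5  4.6]
.06,.075,.08 22826 0.0682 [631.1 232.8] [86.6 59.4] 83.6
```

Emit:
play_rows --rows '[[[0,0,0],[0,0,2],1],[[0,0,0],[0,0,1.5],1],[[0,0,0],[0,0,1],1],[[0,0,0],[0,0,0],1],[[0,0,0],[0,0,0],0.28],[[0,0,0],[0,0,0],0.22],[[0,0,0],[0,0,0],0.1],[[0,0,0],[0,0,0],0],[[0,0,0],[0,0,0],0],[[0,0,0],[0,0,-10],0],[[0,0,0],[0,0,-25],0],[[0,0,0],[0,0,-35],0]]'

```text
t: 21.65
tcp_pos: [0.6285, 0.2329, 0.1014]
tool_rot: [0.999, -0.052, -0.003, 0.001]
force: [0.4, 0.2, -0.2]
finger_gap: 1.003
gripper_force: 0.0
```

Emit:
play_rows --rows '[[[0,0,0],[0,0,-40],0],[[0,0,0],[0,0,-40],0],[[0,0,0],[0,0,-10],0],[[0,0,0],[0,0,0],0],[[0,0,0],[0,0,0],0]]'

```text
t: 22.07
tcp_pos: [0.6308, 0.2334, 0.1942]
tool_rot: [0.999, -0.052, 0.001, -0.0]
force: [-0.0, -0.6, -0.8]
finger_gap: 0.999
gripper_force: 0.0
```

```bash
python3 go.py 637 -198 190 109; python3 layers.py 631 232 pics/w7.png  .055,.075,.07
```

```text
t 22.07 tcp [630.8 233.4 194.2] ydir -96.0 down [ 0.001  0.    -1.   ] q6 1.86 gap 0.999 F [-0.  -0.6 -0.8]
turn z -25.0 rows 3.485834164710715 | shift now [ 50.9 428.4   4.1] | shift after turn [-134.6  409.9    4.1]
.055,.075,.07 5079 0.0636 [629.4 232.9] [60.1 60.2] 84.0
```

View pics/w7.png

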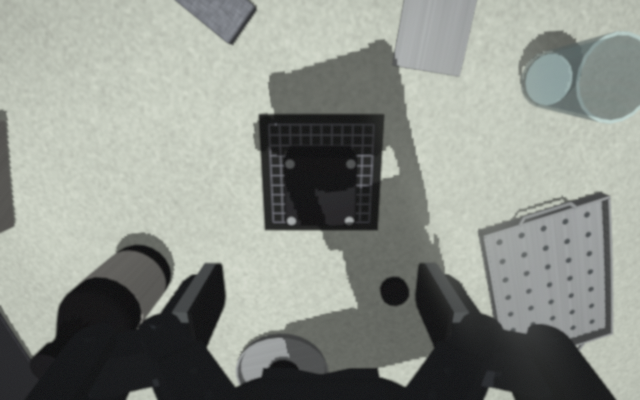

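The wrist view shows the block standing square in the middle of the mat at (320,185), top at 64 mm. Last part: the platform.

Emit:
play_rows --rows '[[[0,0,0],[2,20,0],0],[[0,0,0],[5,36,0],0],[[0,0,0],[5,38,0],0],[[0,0,0],[5,38,0],0],[[0,0,0],[5,38,0],0],[[0,0,0],[5,38,0],0],[[0,0,0],[5,38,0],0],[[0,0,0],[5,38,0],0],[[0,0,0],[5,38,0],0],[[0,0,0],[4,38,0],0],[[0,0,0],[3,38,0],0],[[0,0,0],[2,22,0],0]]'

```text
t: 23.12
tcp_pos: [0.6362, -0.1935, 0.19]
tool_rot: [0.999, -0.053, -0.002, -0.0]
force: [-0.0, 0.3, 0.6]
finger_gap: 1.005
gripper_force: 0.0
```

Emit:
play_rows --rows '[[[0,0,-5],[0,8,0],0],[[0,0,-7],[0,0,0],0],[[0,0,-7],[0,0,0],0],[[0,0,-6],[0,0,0],0],[[0,0,0],[0,0,0],0],[[0,0,0],[0,0,0],0]]'

```text
t: 23.62
tcp_pos: [0.6359, -0.1971, 0.1908]
tool_rot: [0.986, 0.164, -0.002, -0.001]
force: [-0.4, 0.5, 1.2]
finger_gap: 1.0
gripper_force: 0.0
```

```bash
cd .;python3 layers.py 637 -198 -  .057,.067,.07 .022,.032,.09; python3 go.py 637 -198 52 109; 
```

```text
.057,.067,.07 2395 0.0616 [ 637.  -198.3] [44.4 38.1] 18.8
.022,.032,.09 5385 0.0288 [ 637.  -197.8] [130.3  79.7] 18.8
t 23.67 tcp [ 636.2 -197.1  191.3] ydir -71.1 down [-0.003  0.002 -1.   ] q6 0.77 gap 0.999 F [-0.8  0.  -0.2]
turn z -0.1 rows 0.014038655722408913 | shift now [  0.8   1.5 139.3] | shift after turn [  0.8   1.5 139.3]
```

Emit:
play_rows --rows '[[[0,0,0],[1,1,20],0],[[0,0,0],[0,0,35],0],[[0,0,0],[0,0,35],0],[[0,0,0],[0,0,28],0],[[0,0,0],[0,0,15],0],[[0,0,0],[0,0,8],0],[[0,0,0],[0,0,0],0.3],[[0,0,0],[0,0,0],0.5],[[0,0,0],[0,0,0],1],[[0,0,0],[0,0,0],1],[[0,0,0],[0,0,0],1],[[0,0,0],[0,0,0],1]]' --grip_force 100

```text
t: 24.67
tcp_pos: [0.6395, -0.1985, 0.0547]
tool_rot: [0.986, 0.165, 0.001, 0.001]
force: [-1.2, 1.8, 6.3]
finger_gap: 0.412
gripper_force: 103.5
```

Emit:
play_rows --rows '[[[0,0,0],[0,0,-4],1],[[0,0,0],[0,0,-6],1],[[0,0,0],[0,0,-12],1],[[0,0,0],[0,0,-20],1],[[0,0,0],[0,0,-25],1],[[0,0,0],[0,0,-25],1],[[0,0,0],[0,0,-25],1],[[0,0,0],[0,0,0],1],[[0,0,0],[0,0,0],1]]'

```text
t: 25.42
tcp_pos: [0.6393, -0.1987, 0.171]
tool_rot: [0.986, 0.165, 0.002, 0.001]
force: [-0.5, 0.2, -5.3]
finger_gap: 0.414
gripper_force: 102.2
```

```bash
cd .;python3 layers.py 637 -198 pics/w8.png  .165,.19,.07 .12,.15,.09; python3 go.py 473 -17 170 102.5; 
```

```text
.165,.19,.07 9743 0.1779 [ 637.7 -199.6] [44.7 62.9] 18.9
.12,.15,.09 14508 0.1456 [ 637.3 -199.6] [130.4  80.5] 19.0
t 25.47 tcp [ 637.8 -197.9  168.9] ydir -71.0 down [-0.001  0.    -1.   ] q6 0.77 gap 0.417 F [ 0.9  0.4 -5.3]
turn z 6.5 rows 0.9134557077384701 | shift now [ -96.8 -224.8   -0.9] | shift after turn [-121.7 -212.3   -0.9]
```

View pics/w8.png

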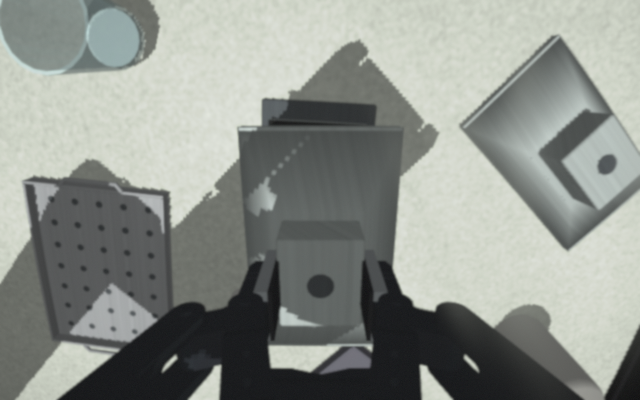

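The wrist view shows the platform held level by its boss at (320,285). The drip tray is at (98,260). Carry over.

Emit:
play_rows --rows '[[[0,0,3.5],[0,0,0],1],[[0,0,3],[0,0,0],1],[[0,0,0],[-8,-14,0],1],[[0,0,0],[-14,-24,0],1],[[0,0,0],[-17,-30,0],1],[[0,0,0],[-17,-30,0],1],[[0,0,0],[-17,-30,0],1],[[0,0,0],[-17,-30,0],1],[[0,0,0],[-15,-26,0],1],[[0,0,0],[-11,-18,0],1],[[0,0,0],[-6,-10,0],1],[[0,0,0],[0,0,0],1]]'

```text
t: 26.47
tcp_pos: [0.4694, -0.0155, 0.1678]
tool_rot: [0.994, 0.11, -0.003, -0.001]
force: [0.3, 0.6, -5.5]
finger_gap: 0.421
gripper_force: 102.2
```

Emit:
play_rows --rows '[[[0,0,0],[0,0,0],1],[[0,0,0],[0,0,0],1]]'

```text
t: 26.63
tcp_pos: [0.4753, -0.0189, 0.1692]
tool_rot: [0.994, 0.109, 0.001, 0.001]
force: [1.0, 0.6, -5.4]
finger_gap: 0.417
gripper_force: 102.2
```

```bash
cd .;python3 layers.py 473 -17 pics/w9.png  .12,.15,.09 .008,.02,.12; python3 go.py 473 -17 37.5 102.5; 
```

```text
.12,.15,.09 16589 0.1444 [473.  -19.8] [131.   80.5] 12.5
.008,.02,.12 1575 0.0134 [482.2 -15.9] [186.  140.4] 12.6
t 26.68 tcp [475.3 -19.  169.3] ydir -77.5 down [ 0.002 -0.001 -1.   ] q6 1.08 gap 0.419 F [ 0.   0.1 -5.5]
turn z -0.0 rows 0.0010615293952179457 | shift now [ -2.1  -2.7 131.8] | shift after turn [ -2.1  -2.7 131.8]
```

View pics/w9.png

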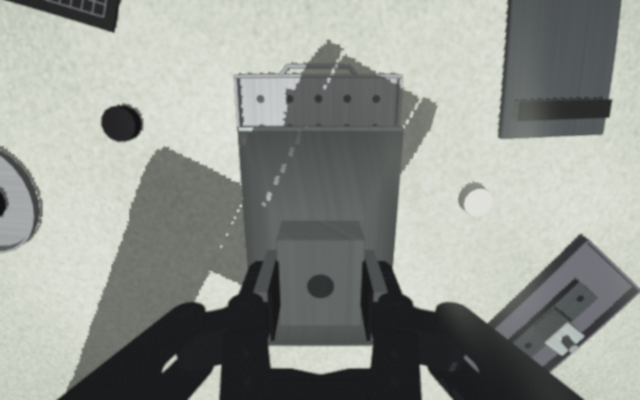

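The wrist view shows the platform centred over the drip tray and aligned with it (rim from (237,75) to (402,75)). The bracket is lying in the long tray at lower right. Lowering.

Emit:
play_rows --rows '[[[0,0,0],[-1,-2,12],1],[[0,0,0],[0,0,25],1],[[0,0,0],[0,0,28],1],[[0,0,0],[0,0,25],1],[[0,0,0],[0,0,15],1],[[0,0,0],[0,0,9],1],[[0,0,0],[0,0,6],1],[[0,0,0],[0,0,5],1],[[0,0,0],[0,0,3],1],[[0,0,0],[0,0,0],1],[[0,0,0],[0,0,0],1]]'

```text
t: 27.6
tcp_pos: [0.4725, -0.0162, 0.0418]
tool_rot: [0.994, 0.109, 0.001, 0.0]
force: [0.7, 0.6, -6.2]
finger_gap: 0.414
gripper_force: 101.9
```

```bash
cd .;python3 layers.py 473 -17 -  .04,.065,.07; python3 go.py 473 -17 37.5 102.5; 
```

```text
.04,.065,.07 9896 0.0489 [470.8 -16.9] [44.9 63. ] 12.0
t 27.65 tcp [472.5 -16.2  42. ] ydir -77.5 down [ 0.002 -0.    -1.   ] q6 1.08 gap 0.416 F [-0.8 -0.3 -4.6]
turn z 0.0 rows 0.006553304356818784 | shift now [0.3 0.9 4.5] | shift after turn [0.3 0.9 4.5]
```

Emit:
play_rows --rows '[[[0,0,0],[0,0,2],1],[[0,0,0],[0,0,1.5],1],[[0,0,0],[0,0,1],1],[[0,0,0],[0,0,0],1],[[0,0,0],[0,0,0],0.56],[[0,0,0],[0,0,0],0.5],[[0,0,0],[0,0,0],0.4],[[0,0,0],[0,0,0],0.3],[[0,0,0],[0,0,0],0.3],[[0,0,0],[0,0,-10],0.3],[[0,0,0],[0,0,-25],0.3],[[0,0,0],[0,0,-35],0]]'

```text
t: 28.65
tcp_pos: [0.4702, -0.0156, 0.1062]
tool_rot: [0.994, 0.109, -0.003, -0.001]
force: [1.5, -0.4, -0.2]
finger_gap: 0.822
gripper_force: 0.0
```

Emit:
play_rows --rows '[[[0,0,0],[0,0,-40],0],[[0,0,0],[0,0,-40],0],[[0,0,0],[0,0,-10],0],[[0,0,0],[0,0,0],0],[[0,0,0],[0,0,0],0]]'

```text
t: 29.07
tcp_pos: [0.4718, -0.016, 0.1977]
tool_rot: [0.994, 0.109, 0.001, 0.0]
force: [-0.5, -0.3, -0.4]
finger_gap: 1.0
gripper_force: 0.0
```

```bash
cd .;python3 layers.py 473 -17 -  .04,.055,.06 .008,.0125,.07; python3 - <<'E'
from h import *
p,d=snapshot("scene"); save("pics/end.png",p); print(sense()["t"],sense()["tcp_pos"])
E
```

```text
.04,.055,.06 2034 0.0446 [470.1 -17. ] [44.2 38.1] 12.5
.008,.0125,.07 2673 0.0108 [470.3 -17.8] [129.8 138.4] 12.6
29.1667 [ 0.47065099 -0.01569904  0.19578492]
```

View pics/end.png

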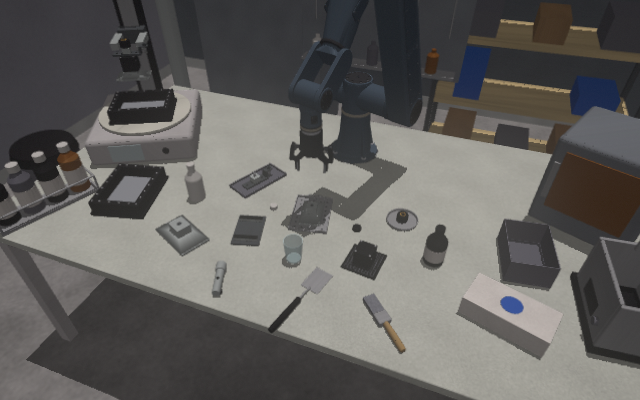

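The scene view shows all four parts in their places: knob (402,215), bracket (260,178), block (364,255) and platform (310,212). The beaker (292,250) and the bottle (436,247) have not moved. Handing in.

```bash
python3 -c "
from station import *
print(sign_off())"
```

```text
the job is handed in; nothing more can be done
None
```

I handed the job in after about 29 s of robot time: the knob, bracket, block and platform each measured in position in their own places, and the beaker and resin bottle show no movement in the last picture; the verdict was not reported back.

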